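# Top up the gear magazine to the level clip

## Robot

A 6-joint arm with a two-finger parallel gripper is mounted at the origin on a cart in front of the work surface, level with it; the furniture and walls round the work are solid. World frame = base frame: x ahead of the robot, y to its left, z up, the work surface at z = 0. Lengths are in mm, angles in rad, forces in N, time in s.
With the tool pointing down it reaches from about 150 to 775 mm from the base axis. Payload 6.1 kg.
Tool frame: the origin (TCP) lies where the fingers leave the gripper's body, on its centre line; the fingertips stand ahead of it and the grasp point (between the pads) lies 54 mm ahead of it (bot.tcp_to_tips is the z of the fingertips in the tool frame, in mm); z points along the fingers, y is the line along which they close (so a half turn about z gives the same grasp; the last joint's range is limited). The gripper opens to 85 mm and grips with 20 to 120 N. Pads are 22 mm wide; open, the fingers measure 114 mm over their backs; the gripper's body (76 mm by 85 mm) begins 54 mm behind the grasp point. The pads swing forward as they close: fully open they stand 13 mm farther back than shut.
Start: joints at [1.291, 0.126, -0.04, 1.405, 0, 1.571], TCP at [144.98, 504.569, 303.895] pointing down, gripper open.
Joint ranges: [-2.72, 2.72], [-0.95, 1.95], [-1.27, 1.35], [-1.78, 2.02], [-1.46, 1.47], [-3.14, 3.14]. Speed limits (rad/s): [2.39, 2.39, 3.01, 3.14, 3.14, 3.14].

## Interface

Orientations are given as a unit quaternion [w, x, y, z].
In Python, from rig import bot, optics, job gives the robot as it stands.
- The arm moves only by the tool play_rows, never from a script. Its argument "steps" is a list of rows, each a list of 2 entries, a list of its own where there are three numbers: the shift along the tool's x, y, z in cm, then the turn about the tool's z in rad. In form: [[[dx, dy, dz], twist], ...]. A call has 1 to 5 rows; each row shifts and turns the commanded pose from where the row before left it, along the tool's axes as they then stand; what a row does not reach is not made up. A row lasts 1/12 s, in which the tool goes at most 41.7 mm and 7.16 degrees, less where a joint would pass 70% of its speed; a pose out of reach is approached as far as the arm can. A call is refused whole if a number of a shift passes 4.17 or a number of a turn 0.125, either way. A call with a gripper value outside its range is refused whole. "fingers" is the opening, from -1 (shut) to 1 (fully open), set as the call begins (left out, the last holds). The fingers move at their own pace and stop on an object; the grip force is fixed at half the most. Time passes only in rows, so rows that do not move let the fingers close. It gives the time, the measured TCP pose, the force, the opening and the grip force at its end, in the units of the state.
- bot.get_state(): the state, without advancing time (a new reading comes with each control period).
- optics.read_camera(name): name is "scene" or "top"; returns the picture (384x512x3 uint8, red, green, blue); there is no depth.
- optics.camera_info(name): a dict with "vertical_fov" (degrees; the focal length in pixels is half the picture's height over the tangent of half this angle, whatever the lens; pixels are square), "cx", "cy" (the principal point, pixels), "position" and "rotation" of the camera in the world. Camera axes: x right, y down, z forward; pixel columns grow to the right and rows downward; lengths in mm; the calibration is good to about 2 mm. A picture is of the moment at which its call begins. camera_info takes no time and is no camera call.
- job.close_job(): hands the job in; it is judged then, once.
The state is a dict: "clock": time; "joints": joint angles; "qd": joint speeds; "tau": joint torques, N m; "tcp_pos": TCP position; "eef_rot": TCP orientation; "ft_force": force on the tool from outside, world axes, zero at the start; "moment": the same for the moment, N m; "grip_width": finger opening in mm; "grasp_force": force on a finger pad.
Only numpy, scipy, OpenCV 4.12 (cv2) and the standard library are available. Lean on these libraries where they do the work, as an engineer would, in place of code of your own. Each camera call takes 0.05 s, during which the arm holds its last target. There are 200 camera calls.

## Task

Stack loose orange gears flat inside the gear magazine, on top of the one already in it, until the top of the stack first comes level with or just above the upper edge of the black level clip on its front wall; stop there, less than one more gear too high. Leave the gears that are not needed where they lie and do not disturb the other things on the cabinet.

Things in the scene. Friction and masses are not known exactly. Their poses are not given: they have to be found in the camera images.
- gear_magazine: fixed gear magazine: grey base plate 84 x 64 mm (its x by y), 6 mm thick, with an upright clear tube, inner diameter 47 mm (2.5 mm play round a gear), wall 3 mm. Walls only at its -x (front) and +x (back); at its +y and -y are slots 34 mm wide over the full height. Origin on the tube's axis under the base, z up, tube floor at z = 6 mm. Turned at most 0.5 rad from facing the robot.
- magazine_mouth (a point): centre of the tube's open top, 62 mm above the underside of the base, same axes as the magazine. Fingers that hold a gear across the magazine's y direction can go down inside the two slots and open there.
- level_clip: black level clip, 30 mm wide, 5 mm high, with a small tab, fixed outside on the magazine's front (-x) wall at a height that differs from run to run, 24 to 36 mm above the tube floor. Origin at the middle of its flat upper edge, which is the mark.
- gear_e: orange 3D-printed spur gear, a flat disc 42 mm across the teeth and 10 mm thick; origin at the centre of its underside, z up. Starts inside the magazine, flat on the tube floor, and stays there.
- gear_a: orange 3D-printed spur gear, a flat disc 42 mm across the teeth and 10 mm thick; origin at the centre of its underside, z up. Starts lying flat on the work surface, at least 25 mm from its neighbours; all gears are alike.
- gear_b: orange 3D-printed spur gear, a flat disc 42 mm across the teeth and 10 mm thick; origin at the centre of its underside, z up. Starts lying flat on the work surface, at least 25 mm from its neighbours; all gears are alike.
- gear_c: orange 3D-printed spur gear, a flat disc 42 mm across the teeth and 10 mm thick; origin at the centre of its underside, z up. Starts lying flat on the work surface, at least 25 mm from its neighbours; all gears are alike.
- gear_d: orange 3D-printed spur gear, a flat disc 42 mm across the teeth and 10 mm thick; origin at the centre of its underside, z up. Starts lying flat on the work surface, at least 25 mm from its neighbours; all gears are alike.
- nozzle_tin: grey round tin 43 mm across and 21 mm high, standing among the gears; not a gear, leave it. Origin at the centre of its underside.
- super_glue: glue bottle 30 mm across and 92 mm high, standing left of the magazine; leave it. Origin at the centre of its underside.

How it is judged:
By the outcome, as a careful person would: the job done as asked, in the order asked, and still so for the second after the job is handed in, with the robot touching nothing.
It also fails if it takes over 64 s, if anything falls off the work surface, if the arm or the gripper's body presses on something with over 40 N, if the wrist force passes 120 N, or if a joint passes its speed limit or range.

## Working session

There is one attempt and no reset: what is moved stays moved. The work goes in short steps, Python scripts to look and compute and a tool call to move; the robot and the scene stay as the last step left them, time stands still between calls to the robot, and variables do not carry over. Pictures are saved under pics/ and viewed, at most 10 in all, crops included, and the job is handed in when it is done.

Besides the shell and the picture viewer there is one more tool, called after "Emit:" as name(argument=value, ...), one argument or row to a line, values as JSON. play_rows: Moves the arm, as the interface text tells. Its arguments: {"type":"object","properties":{"steps":{"type":"array","items":{"type":"array"}},"fingers":{"type":"number"}},"required":["steps"]}

```bash
mkdir -p pics; python3 - <<'E'
from rig import bot, optics, job
import cv2
print(bot.get_state(), bot.tcp_to_tips)
for n in("scene","top"):
    print(n,optics.camera_info(n))
    im=optics.read_camera(n)[:,:,::-1]
    cv2.imwrite(f"pics/{n}0.png",im)
    cv2.imwrite(f"pics/{n}0b.png",cv2.resize(im,(800,600),interpolation=cv2.INTER_CUBIC))
E
```

```text
{'clock': 0.0, 'joints': array([ 1.29101547e+00,  1.26404192e-01, -4.05874096e-02,  1.40535991e+00,
       -1.99949837e-05,  1.57079686e+00]), 'qd': array([ 0.00026735,  0.0006951 ,  0.00049045, -0.00078325, -0.0003728 ,
        0.00209484]), 'tau': array([ 2.35240339e-03, -4.35904205e+01,  3.52929962e+01,  1.71976292e-02,
        1.72253403e-04,  7.42800978e-06]), 'tcp_pos': array([144.90688042, 504.32868937, 303.12509134]), 'eef_rot': array([-9.85234333e-05,  1.39434825e-01,  9.90230945e-01, -7.71391535e-04]), 'ft_force': array([-0.31863123,  0.25688563, -0.81565729]), 'moment': array([-0.04884657, -0.02672645,  0.07451512]), 'grasp_force': 0.0, 'grip_width': 85.15138194471153} 72.6
scene {'vertical_fov': 56.44205033382605, 'cx': 254.32433131637808, 'cy': 194.17795047706508, 'position': array([   4.93512166, -578.99983302,  501.01714481]), 'rotation': array([-0.47451931,  0.81939837, -0.2809632 ,  0.15645261])}
top {'vertical_fov': 51.517887900756364, 'cx': 255.57676581232406, 'cy': 192.25138290673607, 'position': array([391.30191061,   1.80013032, 938.57639167]), 'rotation': array([ 0.02550913, -0.70595698,  0.70771791, -0.01045843])}
```

View pics/top0b.png

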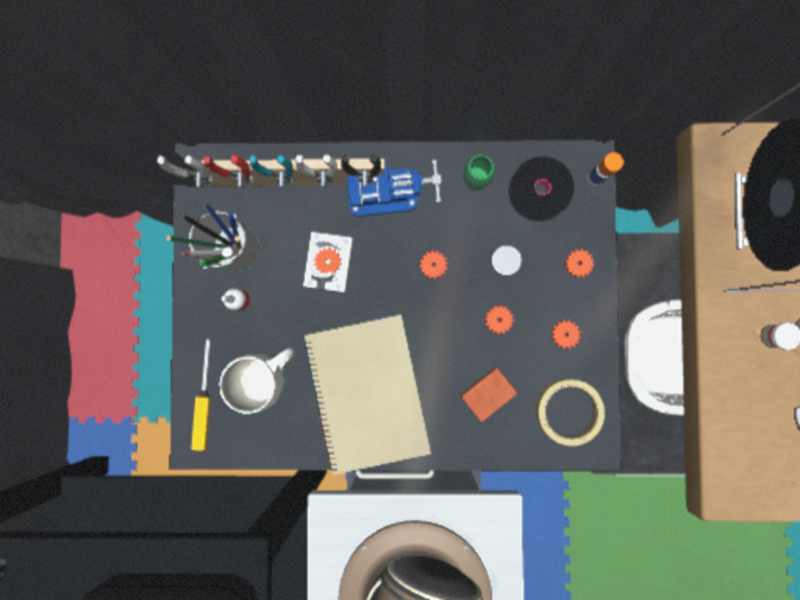

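View pics/scene0b.png

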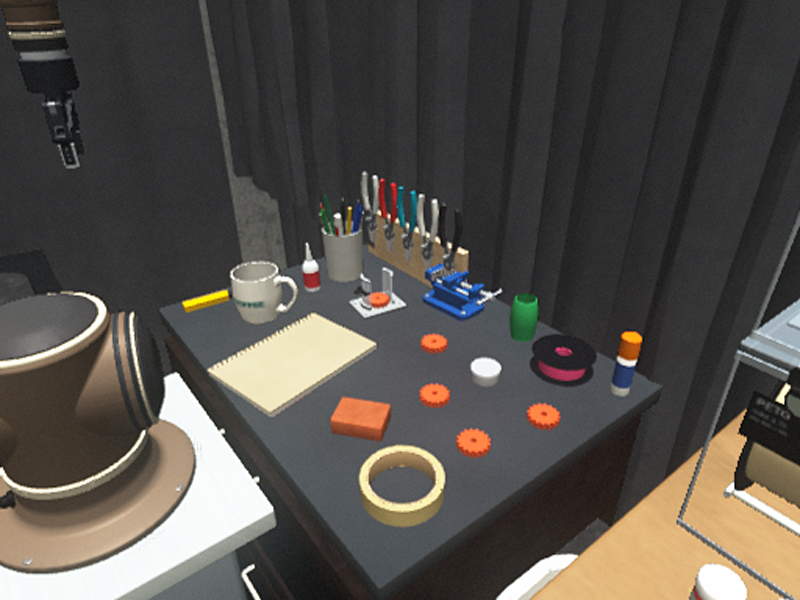

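```bash
cat > h.py <<'E'
import numpy as np, cv2
from scipy.spatial.transform import Rotation as R
from rig import bot, optics, job
def cam(n):
    c=optics.camera_info(n); q=c['rotation']; f=192/np.tan(np.radians(c['vertical_fov']/2))
    return f,c['cx'],c['cy'],np.array(c['position']),R.from_quat([q[1],q[2],q[3],q[0]]).as_matrix()
def ray(n,u,v,z):
    f,cx,cy,p,M=cam(n); d=M@np.array([(u-cx)/f,(v-cy)/f,1]); return p+d*(z-p[2])/d[2]
def proj(n,P):
    f,cx,cy,p,M=cam(n); d=(np.atleast_2d(P)-p)@M; return np.c_[f*d[:,0]/d[:,2]+cx,f*d[:,1]/d[:,2]+cy]
def blobs(im):
    hsv=cv2.cvtColor(im,cv2.COLOR_RGB2HSV); m=cv2.inRange(hsv,(3,150,150),(14,255,255))
    n,l,s,c=cv2.connectedComponentsWithStats(m); return [(c[i],s[i]) for i in range(1,n) if s[i][4]>40]
E
python3 - <<'E'
from h import *
for n in("scene","top"):
    im=cv2.imread(f"pics/{n}0.png")[:,:,::-1]
    for c,s in blobs(np.ascontiguousarray(im)): print(n,c.round(1),s,ray(n,*c,10 if n=="top" else 7).round(1))
t=cv2.imread("pics/top0.png");s=cv2.imread("pics/scene0.png")
a=cv2.resize(t[140:195,185:235],None,fx=8,fy=8,interpolation=cv2.INTER_CUBIC)
b=cv2.resize(s[165:207,215:265],None,fx=8,fy=8,interpolation=cv2.INTER_CUBIC)
o=np.zeros((440,800,3),np.uint8);o[:a.shape[0],:400]=a;o[:b.shape[0],400:]=b;cv2.imwrite("pics/mag0.png",o)
E
```

```text
scene [242.6 191.4] [238 187  11  10  86] [504.7 134.1   7. ]
scene [277.2 219.2] [269 214  17  12 157] [490.2 -31.1   7. ]
scene [404.3 223.7] [400 218  11  12  97] [ 715.9 -234.3    7. ]
scene [277.9 252.6] [269 245  19  16 227] [ 407.9 -128.9    7. ]
scene [230.5 265.4] [212 254  38  24 613] [304.7 -99.7   7. ]
scene [347.6 265.8] [338 258  21  17 257] [ 492.2 -248.5    7. ]
scene [302.6 282.9] [292 274  22  19 303] [ 385.8 -227.3    7. ]
top [209.4 166.6] [203 160  14  14 137] [499.2 129.9  10. ]
top [276.9 169.1] [269 161  16  17 188] [492.8 -28.4  10. ]
top [370.3 168.1] [362 160  17  17 210] [ 494.2 -246.    10. ]
top [319.  204.1] [311 196  17  17 202] [ 410.5 -125.9   10. ]
top [361.5 213.6] [354 206  16  17 203] [ 388.4 -224.    10. ]
```

View pics/mag0.png

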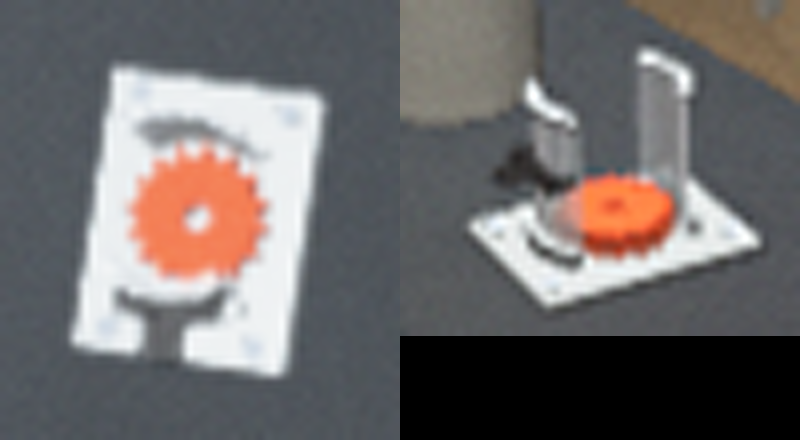

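```bash
cat >> h.py <<'E'
from scipy.optimize import least_squares
C=np.array([[42,32],[42,-32],[-42,-32],[-42,32]])
def place(p,P):
    P=np.atleast_2d(P).astype(float);c,s=np.cos(p[2]),np.sin(p[2]);return np.c_[p[0]+c*P[:,0]-s*P[:,1],p[1]+s*P[:,0]+c*P[:,1],P[:,2]]
def fit(n,idx,uv):
    Q=np.c_[C[idx],[6]*len(idx)]
    r=least_squares(lambda p:(proj(n,place(p,Q))-uv).ravel(),[499,130,-.1],x_scale=[10,10,.1]);return r.x,r.fun
E
python3 - <<'E'
from h import *
k=lambda X,o:(np.array(X)+.5)/8-.5+o
pt,r=fit("top",[0,1,2,3],k([(112,67),(325,95),(285,377),(72,347)],[185,140])); print(pt.round(3),r.round(2))
ps,r=fit("scene",[3,2,1],k([(70,224),(147,306),(361,242)],[215,165])); print(ps.round(3),r.round(2))
s=cv2.imread("pics/scene0.png")
S=16;o=np.array([218,166]);b=cv2.resize(s[166:203,218:266],None,fx=S,fy=S,interpolation=cv2.INTER_CUBIC)
def dr(P,col,closed=False):
    q=((proj("scene",place(ps,P))-o+.5)*S-.5).round().astype(int);cv2.polylines(b,[q],closed,col,1)
dr(np.c_[C,[6]*4],(0,255,0),True)
a=np.linspace(-.8,.8,15)
for x in(-1,1): dr(np.c_[x*26.5*np.cos(a),26.5*np.sin(a),a*0+62],(255,0,0)); dr(np.c_[x*23.5*np.cos(a),23.5*np.sin(a),a*0+62],(255,0,0))
for h,c in((24,(255,255,0)),(30,(0,0,255)),(36,(0,255,255))): dr(np.c_[-28+a*0,15*a/.8,a*0+h+6],c)
cv2.imwrite("pics/clip.png",b)
E
```

```text
[ 4.98339e+02  1.30611e+02 -1.38000e-01] [-0.03 -0.02  0.06  0.04  0.08 -0.06 -0.11  0.04]
[ 4.95857e+02  1.27565e+02 -1.50000e-01] [-0.51 -0.14 -0.1  -0.02  0.61  0.05]
```

View pics/clip.png

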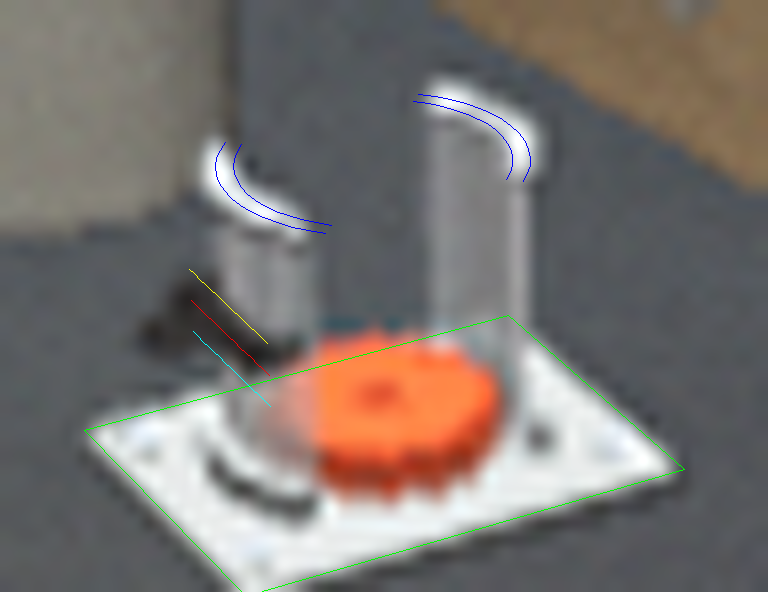

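Emit:
play_rows(
  steps=[
    [[0, 0, 0], -0.07],
    [[0, 0, 0], -0.07],
    [[-1.5, -2.5, 0], 0],
    [[-1.7, -3, 0], 0],
    [[-1.7, -3, 0], 0],
  ],
  fingers=1,
)

```text
clock: 0.52
tcp_pos: [181.7, 412.7, 303.0]
eef_rot: [-0.0, 0.069, 0.998, -0.001]
ft_force: [1.4, -0.1, -0.6]
grip_width: 85.2
grasp_force: 0.0
```

Emit:
play_rows(
  steps=[
    [[-1.7, -3, 0], 0],
    [[-1.7, -3, 0], 0],
    [[-1.7, -3, 0], 0],
    [[-1.7, -3, 0], 0],
    [[-1.7, -3, 0], 0],
  ],
)

```text
clock: 0.93
tcp_pos: [244.9, 251.5, 303.6]
eef_rot: [-0.0, 0.069, 0.998, -0.0]
ft_force: [1.0, -0.2, 0.6]
grip_width: 85.7
grasp_force: 0.0
```

Emit:
play_rows(
  steps=[
    [[-1.7, -3, 0.5], 0],
    [[-1.7, -3, 1], 0],
    [[-1.7, -3, 1.5], 0],
    [[-1.7, -3, 1.5], 0],
    [[-1.7, -3, 1.5], 0],
  ],
)

```text
clock: 1.35
tcp_pos: [308.1, 91.2, 243.3]
eef_rot: [0.0, 0.07, 0.998, 0.0]
ft_force: [0.4, 1.1, -0.2]
grip_width: 85.5
grasp_force: 0.0
```

Emit:
play_rows(
  steps=[
    [[-1.7, -3, 1.5], 0],
    [[-1.7, -3, 1.5], 0],
    [[-1.7, -3, 1.5], 0],
    [[-1.7, -3, 1.5], 0],
    [[0, 0, 0], 0],
  ],
)

```text
clock: 1.77
tcp_pos: [359.0, -39.8, 181.3]
eef_rot: [-0.001, 0.073, 0.997, -0.001]
ft_force: [-0.9, 1.1, -0.2]
grip_width: 85.4
grasp_force: 0.0
```

```bash
cat >> h.py <<'E'
def go(x,y,z):
    s=bot.get_state();q=s['eef_rot'];M=R.from_quat([q[1],q[2],q[3],q[0]]).as_matrix()
    d=M.T@(np.array([x,y,z])-s['tcp_pos']);a=M[:,1]
    print('tcp',s['tcp_pos'].round(1),'cm',(d/10).round(2),'yaw',round(np.arctan2(-a[0],a[1]),4),'qd',abs(s['qd']).max().round(3),'t',s['clock'],'f',s['ft_force'].round(1))
E
python3 - <<'E'
from h import *
go(409.3,-127.3,120)
p=bot.get_state()['tcp_pos']
for t in (0,55,60,66,72.6): print(t,proj("scene",p-[0,0,t]).round(1),proj("top",p-[0,0,t]).round(1))
im=optics.read_camera("scene")[:,:,::-1];u,v=proj("scene",p-[0,0,60])[0].astype(int)
print(u,v);cv2.imwrite("pics/tip.png",cv2.resize(im[v-50:v+25,u-50:u+50],(800,600),interpolation=cv2.INTER_CUBIC))
E
```

```text
tcp [359.  -39.8 181.3] cm [-6.28 -7.91  6.12] yaw -0.1468 qd 0.114 t 1.7667 f [-0.9  1.1 -0.2]
0 [[232.2 171.8]] [[286.1 229.6]]
55 [[233.3 195.5]] [[284.6 228.4]]
60 [[233.4 197.5]] [[284.5 228.3]]
66 [[233.5 200. ]] [[284.3 228.2]]
72.6 [[233.7 202.7]] [[284.2 228.1]]
233 197
```

View pics/tip.png

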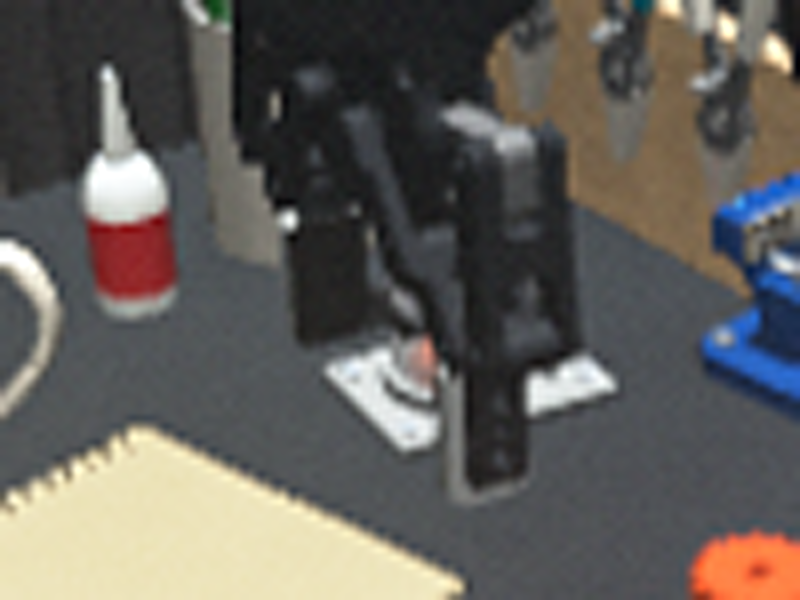

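Emit:
play_rows(
  steps=[
    [[-2, -2.6, 1], 0],
    [[-2, -2.6, 1.5], 0],
    [[-1.5, -2, 2], 0],
    [[-0.7, -0.7, 1.5], 0],
    [[0, 0, 0], 0],
  ],
  fingers=0.45,
)

```text
clock: 2.23
tcp_pos: [408.9, -122.5, 121.5]
eef_rot: [-0.002, 0.07, 0.998, 0.0]
ft_force: [-0.6, 0.3, 0.2]
grip_width: 61.8
grasp_force: 0.0
```

Emit:
play_rows(
  steps=[
    [[0, 0, 0], 0],
    [[0, 0, 0], 0],
  ],
)

```text
clock: 2.4
tcp_pos: [409.0, -121.3, 124.7]
eef_rot: [-0.0, 0.069, 0.998, 0.0]
ft_force: [-0.4, -0.0, 0.5]
grip_width: 61.8
grasp_force: 0.0
```

```bash
python3 - <<'E'
from h import *
go(409.3,-127.3,73)
E
```

```text
tcp [ 409.  -121.3  124.7] cm [-0.11 -0.59  5.16] yaw -0.1384 qd 0.016 t 2.4 f [-0.4 -0.   0.5]
```

Emit:
play_rows(
  steps=[
    [[-0.1, -0.6, 1.5], 0],
    [[0, 0, 1.5], 0],
    [[0, 0, 1.2], 0],
    [[0, 0, 0.9], 0],
    [[0, 0, 0], 0],
  ],
)

```text
clock: 2.82
tcp_pos: [408.6, -127.4, 72.4]
eef_rot: [-0.001, 0.069, 0.998, 0.0]
ft_force: [-0.4, -0.1, -0.1]
grip_width: 61.9
grasp_force: 0.0
```

Emit:
play_rows(
  steps=[
    [[0, 0, 0], 0],
    [[0, 0, 0], 0],
  ],
)

```text
clock: 2.98
tcp_pos: [409.9, -128.2, 74.0]
eef_rot: [0.001, 0.069, 0.998, -0.0]
ft_force: [0.5, 0.2, 0.6]
grip_width: 62.1
grasp_force: 0.0
```

Emit:
play_rows(
  steps=[
    [[0, 0, 0], 0],
    [[0, 0, 0], 0],
    [[0, 0, 0], 0],
    [[0, 0, 0], 0],
    [[0, 0, 0], 0],
  ],
  fingers=-0.2,
)

```text
clock: 3.4
tcp_pos: [409.9, -128.5, 74.3]
eef_rot: [0.001, 0.07, 0.998, 0.0]
ft_force: [-2.9, 1.5, 8.7]
grip_width: 38.8
grasp_force: 59.1
```

Emit:
play_rows(
  steps=[
    [[0, 0, 0], 0],
  ],
)

```text
clock: 3.48
tcp_pos: [409.9, -128.5, 74.3]
eef_rot: [0.001, 0.07, 0.998, 0.0]
ft_force: [-2.4, 1.7, 8.8]
grip_width: 39.0
grasp_force: 59.1
```

Emit:
play_rows(
  steps=[
    [[0, 0, -1], 0],
    [[0, 0, -2], 0],
    [[0, 0, -3.5], 0],
    [[0, 0, -3.5], 0],
    [[0, 0, 0], 0],
  ],
)

```text
clock: 3.9
tcp_pos: [412.1, -129.4, 179.9]
eef_rot: [0.005, 0.07, 0.998, -0.001]
ft_force: [1.0, -0.3, -0.2]
grip_width: 39.0
grasp_force: 60.3
```

Emit:
play_rows(
  steps=[
    [[0, 0, 0], 0],
    [[0, 0, 0], 0],
  ],
)

```text
clock: 4.07
tcp_pos: [409.4, -128.5, 173.2]
eef_rot: [0.0, 0.07, 0.998, -0.0]
ft_force: [0.1, -0.0, -0.0]
grip_width: 38.8
grasp_force: 60.3
```

```bash
python3 - <<'E'
from h import *
go(497.1,129.2,174)
p=bot.get_state()['tcp_pos']
im=optics.read_camera("scene")
print([ (c.round(1),s) for c,s in blobs(im)])
print([proj("scene",p-[0,0,t]).round(1) for t in (60,64,69,74)])
u,v=proj("scene",p-[0,0,60])[0].astype(int)
print(u,v);cv2.imwrite("pics/held.png",cv2.resize(im[v-30:v+30,u-40:u+40,::-1],(800,600),interpolation=cv2.INTER_CUBIC))
E
```

```text
tcp [ 409.4 -128.5  173.2] cm [-5.1  26.74 -0.08] yaw -0.1399 qd 0.032 t 4.0667 f [ 0.1 -0.  -0. ]
[(array([242.6, 191.3]), array([238, 187,  11,  10,  82], dtype=int32)), (array([274.9, 215.8]), array([269, 208,  12,  18, 157], dtype=int32)), (array([404.4, 223.4]), array([398, 216,  13,  14,  90], dtype=int32)), (array([230.6, 265.1]), array([212, 254,  38,  24, 590], dtype=int32)), (array([347.4, 265.5]), array([338, 258,  21,  16, 247], dtype=int32)), (array([302.7, 282.8]), array([292, 274,  22,  19, 293], dtype=int32))]
[array([[279.5, 210.7]]), array([[279.5, 212.3]]), array([[279.4, 214.4]]), array([[279.3, 216.5]])]
279 210
```

View pics/held.png

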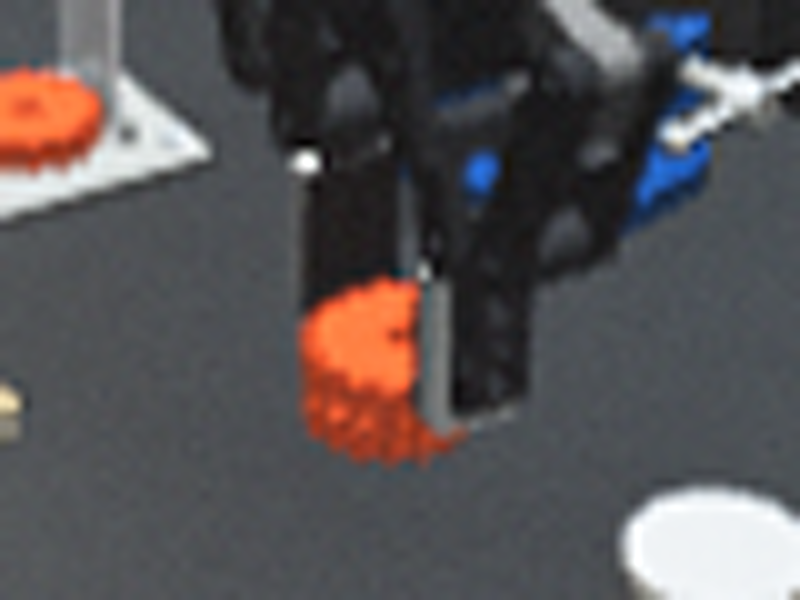

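Emit:
play_rows(
  steps=[
    [[-0.4, 2.5, 0], 0],
    [[-0.7, 3.6, 0], 0],
    [[-0.7, 3.6, 0], 0],
    [[-0.7, 3.6, 0], 0],
    [[-0.7, 3.6, 0], 0],
  ],
)

```text
clock: 4.53
tcp_pos: [464.0, 35.9, 171.5]
eef_rot: [-0.001, 0.07, 0.998, -0.0]
ft_force: [0.5, -0.9, -0.6]
grip_width: 38.6
grasp_force: 60.4
```

Emit:
play_rows(
  steps=[
    [[-0.7, 3.6, 0], 0],
    [[-0.6, 3.2, 0], 0],
    [[-0.5, 2.2, 0], 0],
    [[-0.2, 0.8, 0], 0],
    [[0, 0, 0], 0],
  ],
)

```text
clock: 4.95
tcp_pos: [497.8, 130.0, 171.3]
eef_rot: [-0.001, 0.069, 0.998, -0.0]
ft_force: [-0.2, -1.0, -0.3]
grip_width: 38.9
grasp_force: 60.4
```

Emit:
play_rows(
  steps=[
    [[0, 0, 0], 0],
    [[0, 0, 0], 0],
    [[0, 0, 0], 0],
  ],
)

```text
clock: 5.2
tcp_pos: [497.5, 127.4, 172.7]
eef_rot: [-0.0, 0.071, 0.997, -0.0]
ft_force: [0.3, 0.9, -0.4]
grip_width: 38.6
grasp_force: 60.4
```

```bash
python3 - <<'E'
from h import *
go(497.9,129.1,140)
im=optics.read_camera("scene")
u,v=proj("scene",bot.get_state()['tcp_pos']-[0,0,85])[0].astype(int)
print(u,v);cv2.imwrite("pics/mouth.png",cv2.resize(im[v-30:v+30,u-40:u+40,::-1],(800,600),interpolation=cv2.INTER_CUBIC))
E
```

```text
tcp [497.5 127.4 172.7] cm [-0.02  0.17  3.27] yaw -0.1415 qd 0.005 t 5.2 f [ 0.3  0.9 -0.4]
241 166
```

View pics/mouth.png

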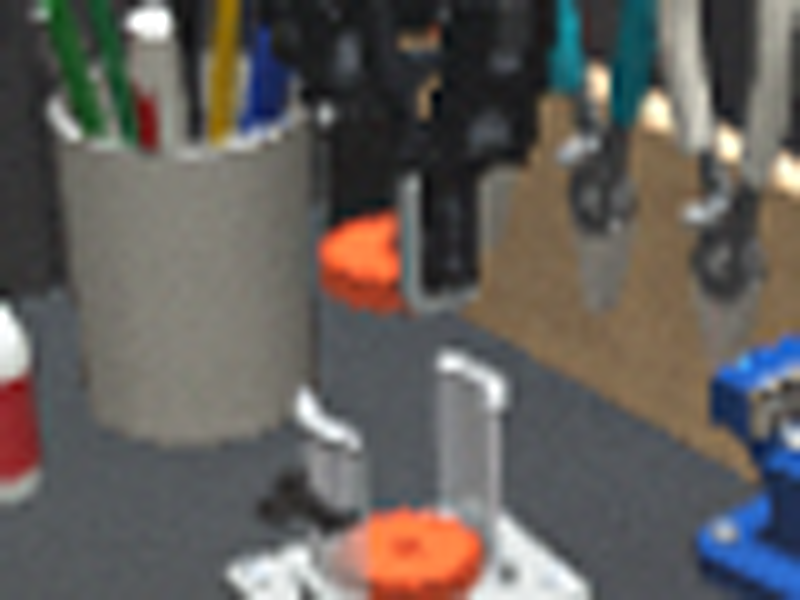

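Emit:
play_rows(
  steps=[
    [[0, 0.2, 1.2], 0],
    [[0, 0, 1.2], 0],
    [[0, 0, 1], 0],
    [[0, 0, 0.8], 0],
    [[0, 0, 0.6], 0],
  ],
)

```text
clock: 5.67
tcp_pos: [498.0, 130.1, 124.0]
eef_rot: [-0.0, 0.07, 0.998, -0.0]
ft_force: [-0.7, 0.5, 0.1]
grip_width: 38.7
grasp_force: 60.4
```

Emit:
play_rows(
  steps=[
    [[0, 0, 0.6], 0],
    [[0, 0, 0.6], 0],
    [[0, 0, 0.6], 0],
    [[0, 0, 0.5], 0],
    [[0, 0, 0], 0],
  ],
)

```text
clock: 6.08
tcp_pos: [497.8, 130.6, 100.8]
eef_rot: [-0.001, 0.07, 0.998, -0.0]
ft_force: [-0.4, -0.8, -0.6]
grip_width: 38.8
grasp_force: 60.4
```

Emit:
play_rows(
  steps=[
    [[0, 0, 0.5], 0],
    [[0, 0, 0.4], 0],
    [[0, 0, 0], 0],
    [[0, 0, 0], 0],
  ],
)

```text
clock: 6.42
tcp_pos: [498.2, 130.7, 92.7]
eef_rot: [-0.0, 0.07, 0.998, -0.0]
ft_force: [0.5, 0.7, -0.1]
grip_width: 38.8
grasp_force: 60.4
```

Emit:
play_rows(
  steps=[
    [[0, 0, 0.15], 0],
    [[0, 0, 0], 0],
    [[0, 0, 0], 0],
  ],
)

```text
clock: 6.67
tcp_pos: [498.4, 130.7, 91.5]
eef_rot: [0.0, 0.07, 0.998, 0.0]
ft_force: [-1.3, 0.6, 0.1]
grip_width: 38.9
grasp_force: 60.4
```

Emit:
play_rows(
  steps=[
    [[0, 0, 0], 0],
    [[0, 0, 0], 0],
    [[0, 0, 0], 0],
    [[0, 0, 0], 0],
  ],
  fingers=0.45,
)

```text
clock: 7.0
tcp_pos: [498.4, 130.7, 91.5]
eef_rot: [0.0, 0.07, 0.998, 0.0]
ft_force: [-0.6, -0.3, -0.0]
grip_width: 61.7
grasp_force: 0.0
```

Emit:
play_rows(
  steps=[
    [[0, 0, -0.8], 0],
    [[0, 0, -1.5], 0],
    [[0, 0, -2.5], 0],
    [[0, 0, -3.2], 0],
    [[0, 0, 0], 0],
  ],
)

```text
clock: 7.42
tcp_pos: [500.7, 131.3, 177.8]
eef_rot: [0.004, 0.07, 0.998, 0.001]
ft_force: [1.8, 0.0, 0.7]
grip_width: 62.0
grasp_force: 0.0
```

Emit:
play_rows(
  steps=[
    [[0, 0, 0], 0],
  ],
)

```text
clock: 7.5
tcp_pos: [499.6, 131.0, 174.0]
eef_rot: [0.002, 0.07, 0.998, 0.001]
ft_force: [-0.4, 0.4, 0.4]
grip_width: 62.0
grasp_force: 0.0
```

```bash
python3 - <<'E'
from h import *
go(387.1,-225.4,130)
im=optics.read_camera("scene")
cv2.imwrite("pics/p1.png",cv2.resize(im[155:215,200:280,::-1],(800,600),interpolation=cv2.INTER_CUBIC))
E
```

```text
tcp [499.6 131.  174. ] cm [  6.2  -36.87   4.31] yaw -0.1398 qd 0.054 t 7.5 f [-0.4  0.4  0.4]
```

View pics/p1.png

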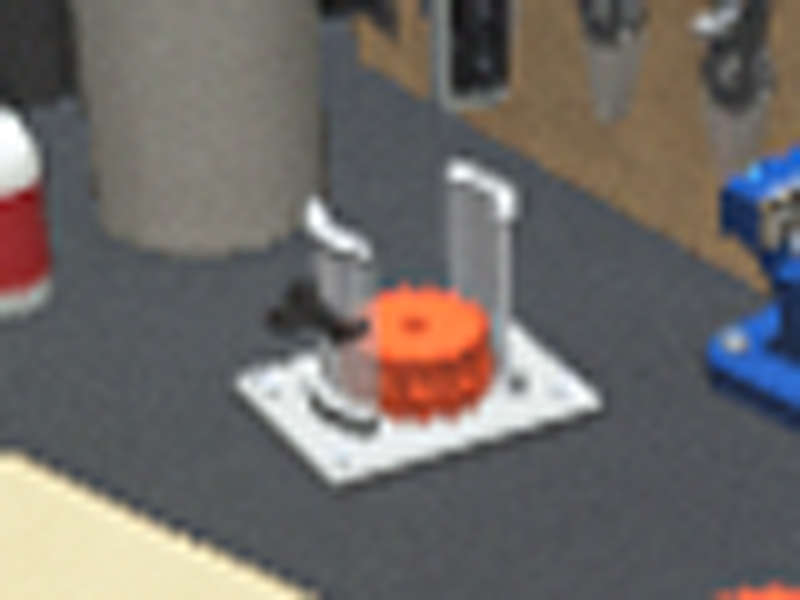

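Emit:
play_rows(
  steps=[
    [[0.4, -2.5, 0], 0],
    [[0.6, -3.6, 0], 0],
    [[0.6, -3.6, 0], 0],
    [[0.6, -3.6, 0], 0],
    [[0.6, -3.6, 0], 0],
  ],
)

```text
clock: 7.97
tcp_pos: [445.5, -33.9, 170.2]
eef_rot: [-0.001, 0.069, 0.998, -0.0]
ft_force: [0.7, -1.2, 0.1]
grip_width: 61.6
grasp_force: 0.0
```

Emit:
play_rows(
  steps=[
    [[0.6, -3.6, 0], 0],
    [[0.6, -3.6, 0], 0],
    [[0.6, -3.6, 0.5], 0],
    [[0.6, -3.6, 1], 0],
    [[0.6, -3, 1], 0],
  ],
)

```text
clock: 8.38
tcp_pos: [391.8, -202.7, 145.5]
eef_rot: [-0.0, 0.07, 0.998, -0.0]
ft_force: [-0.3, -0.5, -0.7]
grip_width: 61.7
grasp_force: 0.0
```

Emit:
play_rows(
  steps=[
    [[0.4, -1.8, 1], 0],
    [[0.2, -0.8, 0.8], 0],
    [[0, 0, 0], 0],
    [[0, 0, 0], 0],
    [[0, 0, 0], 0],
  ],
)

```text
clock: 8.8
tcp_pos: [383.8, -225.0, 128.4]
eef_rot: [-0.0, 0.069, 0.998, 0.0]
ft_force: [0.2, -0.6, -0.6]
grip_width: 61.9
grasp_force: 0.0
```

```bash
python3 - <<'E'
from h import *
go(387.1,-225.4,74.5)
E
```

```text
tcp [ 383.8 -225.   128.4] cm [-0.33 -0.    5.39] yaw -0.1388 qd 0.011 t 8.8 f [ 0.2 -0.6 -0.6]
```

Emit:
play_rows(
  steps=[
    [[-0.33, 0, 1.5], 0],
    [[0, 0, 1.5], 0],
    [[0, 0, 1.3], 0],
    [[0, 0, 1], 0],
    [[0, 0, 0], 0],
  ],
)

```text
clock: 9.22
tcp_pos: [386.4, -224.8, 74.0]
eef_rot: [-0.001, 0.069, 0.998, 0.001]
ft_force: [-0.2, 0.6, 0.6]
grip_width: 61.7
grasp_force: 0.0
```

Emit:
play_rows(
  steps=[
    [[0, 0, 0], 0],
    [[0, 0, 0], 0],
  ],
)

```text
clock: 9.38
tcp_pos: [387.4, -226.1, 76.2]
eef_rot: [0.0, 0.069, 0.998, -0.0]
ft_force: [-0.0, -0.4, 0.5]
grip_width: 61.8
grasp_force: 0.0
```

Emit:
play_rows(
  steps=[
    [[0, 0, 0], 0],
    [[0, 0, 0], 0],
    [[0, 0, 0], 0],
    [[0, 0, 0], 0],
    [[0, 0, 0], 0],
  ],
  fingers=-0.2,
)

```text
clock: 9.8
tcp_pos: [387.3, -226.5, 76.8]
eef_rot: [0.001, 0.07, 0.998, -0.0]
ft_force: [-1.3, 2.3, 7.4]
grip_width: 38.3
grasp_force: 59.2
```

Emit:
play_rows(
  steps=[
    [[0, 0, 0], 0],
  ],
)

```text
clock: 9.88
tcp_pos: [387.4, -226.5, 76.8]
eef_rot: [0.001, 0.07, 0.998, -0.0]
ft_force: [-1.0, 2.3, 8.2]
grip_width: 38.5
grasp_force: 59.2
```

Emit:
play_rows(
  steps=[
    [[0, 0, -1], 0],
    [[0, 0, -2], 0],
    [[0, 0, -3.5], 0],
    [[0, 0, -3.5], 0],
    [[0, 0, 0], 0],
  ],
)

```text
clock: 10.3
tcp_pos: [389.3, -227.8, 182.6]
eef_rot: [0.005, 0.07, 0.998, -0.002]
ft_force: [1.5, -0.0, 0.2]
grip_width: 38.1
grasp_force: 60.2
```

Emit:
play_rows(
  steps=[
    [[0, 0, 0], 0],
    [[0, 0, 0], 0],
  ],
)

```text
clock: 10.47
tcp_pos: [386.8, -226.3, 175.7]
eef_rot: [0.0, 0.07, 0.998, -0.0]
ft_force: [-0.5, 0.3, -0.1]
grip_width: 37.9
grasp_force: 60.2
```

```bash
python3 - <<'E'
from h import *
go(498.2,130.4,175)
print([(c.round(1),s[4]) for c,s in blobs(optics.read_camera("scene"))])
E
```

```text
tcp [ 386.8 -226.3  175.7] cm [-6.06 36.88  0.07] yaw -0.1399 qd 0.03 t 10.4667 f [-0.5  0.3 -0.1]
[(array([242.5, 189.7]), np.int32(117)), (array([277.3, 219. ]), np.int32(153)), (array([404.5, 223.7]), np.int32(91)), (array([301.7, 242.3]), np.int32(184)), (array([230.6, 265.2]), np.int32(594)), (array([347.5, 265.6]), np.int32(251))]
```

Emit:
play_rows(
  steps=[
    [[-0.4, 2.5, 0], 0],
    [[-0.6, 3.6, 0], 0],
    [[-0.6, 3.6, 0], 0],
    [[-0.6, 3.6, 0], 0],
    [[-0.6, 3.6, 0], 0],
  ],
)

```text
clock: 10.93
tcp_pos: [437.4, -61.2, 174.1]
eef_rot: [-0.001, 0.07, 0.998, 0.0]
ft_force: [0.1, -0.3, 0.1]
grip_width: 38.1
grasp_force: 60.3
```

Emit:
play_rows(
  steps=[
    [[-0.6, 3.6, 0], 0],
    [[-0.6, 3.6, 0], 0],
    [[-0.6, 3.6, 0], 0],
    [[-0.6, 3.6, 0], 0],
    [[-0.5, 3, 0], 0],
  ],
)

```text
clock: 11.35
tcp_pos: [490.6, 107.7, 173.9]
eef_rot: [-0.001, 0.069, 0.998, -0.0]
ft_force: [0.8, -0.1, -0.6]
grip_width: 38.3
grasp_force: 60.3
```

Emit:
play_rows(
  steps=[
    [[-0.3, 1.8, 0], 0],
    [[-0.1, 0.8, 0], 0],
    [[0, 0, 0], 0],
    [[0, 0, 0], 0],
    [[0, 0, 0], 0],
  ],
)

```text
clock: 11.77
tcp_pos: [498.0, 129.5, 174.9]
eef_rot: [-0.001, 0.07, 0.998, -0.0]
ft_force: [0.3, -0.9, 0.2]
grip_width: 38.4
grasp_force: 60.3
```

```bash
python3 - <<'E'
from h import *
go(498.0,130.5,104)
E
```

```text
tcp [498.  129.5 174.9] cm [0.01 0.11 7.09] yaw -0.1409 qd 0.009 t 11.7667 f [ 0.3 -0.9  0.2]
```

Emit:
play_rows(
  steps=[
    [[0, 0.1, 1.2], 0],
    [[0, 0, 1.2], 0],
    [[0, 0, 1], 0],
    [[0, 0, 0.8], 0],
    [[0, 0, 0.6], 0],
  ],
)

```text
clock: 12.18
tcp_pos: [498.3, 130.7, 126.5]
eef_rot: [-0.0, 0.07, 0.998, -0.0]
ft_force: [0.6, 0.3, 0.3]
grip_width: 38.2
grasp_force: 60.3
```

Emit:
play_rows(
  steps=[
    [[0, 0, 0.6], 0],
    [[0, 0, 0.6], 0],
    [[0, 0, 0.6], 0],
    [[0, 0, 0.5], 0],
    [[0, 0, 0], 0],
  ],
)

```text
clock: 12.6
tcp_pos: [498.3, 131.6, 103.3]
eef_rot: [-0.001, 0.07, 0.998, -0.0]
ft_force: [-0.4, 0.2, 0.2]
grip_width: 38.1
grasp_force: 60.3
```

Emit:
play_rows(
  steps=[
    [[0, 0, 0], 0],
    [[0, 0, 0], 0],
    [[0, 0, 0], 0],
  ],
)

```text
clock: 12.85
tcp_pos: [499.0, 131.7, 104.8]
eef_rot: [0.0, 0.07, 0.998, 0.0]
ft_force: [0.1, 0.2, -0.5]
grip_width: 37.7
grasp_force: 60.3
```

Emit:
play_rows(
  steps=[
    [[0, 0, 0.15], 0],
    [[0, 0, 0], 0],
    [[0, 0, 0], 0],
  ],
)

```text
clock: 13.1
tcp_pos: [498.8, 131.7, 103.0]
eef_rot: [0.0, 0.07, 0.998, 0.0]
ft_force: [0.7, -1.0, 0.4]
grip_width: 38.0
grasp_force: 60.3
```

Emit:
play_rows(
  steps=[
    [[0, 0, 0], 0],
    [[0, 0, 0], 0],
    [[0, 0, 0], 0],
    [[0, 0, 0], 0],
  ],
  fingers=0.45,
)

```text
clock: 13.43
tcp_pos: [498.8, 131.6, 102.9]
eef_rot: [0.0, 0.07, 0.998, 0.0]
ft_force: [-0.3, -0.4, -0.8]
grip_width: 61.6
grasp_force: 0.0
```

Emit:
play_rows(
  steps=[
    [[0, 0, -0.8], 0],
    [[0, 0, -1.5], 0],
    [[0, 0, -2.5], 0],
    [[0, 0, -2.2], 0],
    [[0, 0, 0], 0],
  ],
)

```text
clock: 13.85
tcp_pos: [500.7, 132.1, 178.0]
eef_rot: [0.003, 0.07, 0.998, 0.001]
ft_force: [0.6, 0.7, 0.7]
grip_width: 62.0
grasp_force: 0.0
```

Emit:
play_rows(
  steps=[
    [[0, 0, 0], 0],
  ],
)

```text
clock: 13.93
tcp_pos: [499.7, 131.9, 174.8]
eef_rot: [0.002, 0.07, 0.998, 0.001]
ft_force: [0.1, -0.1, 0.4]
grip_width: 61.7
grasp_force: 0.0
```

```bash
python3 - <<'E'
from h import *
go(492.9,-247.4,130)
im=optics.read_camera("scene")
cv2.imwrite("pics/p2.png",cv2.resize(im[165:203,218:266,::-1],None,fx=15.6,fy=15.6,interpolation=cv2.INTER_CUBIC))
E
```

```text
tcp [499.7 131.9 174.8] cm [ -4.6  -37.66   4.44] yaw -0.1398 qd 0.046 t 13.9333 f [ 0.1 -0.1  0.4]
```

View pics/p2.png

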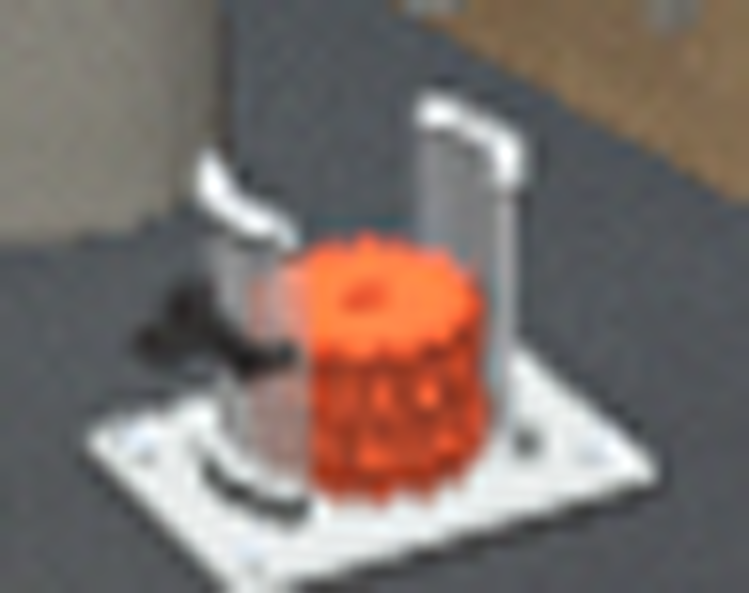

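```bash
python3 - <<'E'
from h import *
ims=[optics.read_camera("scene").astype(float) for _ in range(4)]
g=np.mean(ims,0)
ps=[495.9,127.6,-.142]
print("hole",proj("scene",place(ps,[0,0,36])).round(2),"front rim ends/mid",proj("scene",place(ps,[[-19,-16,62],[-25,0,62]])).round(2))
for r in (27,29):
  for h in (24,27,30,33,36):
    P=[[-np.sqrt(r*r-y*y),y,h+6-d] for y in(-15,-8,0) for d in (0,5)]
    print(r,h,proj("scene",place(ps,P)).round(1).tolist())
print("red");print(g[178:194,228:242,0].astype(int))
E
```

```text
hole [[241.11 184.11]] front rim ends/mid [[237.25 179.67]
 [232.51 177.79]]
27 24 [[236.3, 190.4], [236.4, 192.0], [234.1, 189.6], [234.1, 191.2], [232.3, 188.5], [232.4, 190.1]]
27 27 [[236.3, 189.4], [236.4, 191.0], [234.0, 188.6], [234.1, 190.3], [232.3, 187.5], [232.4, 189.1]]
27 30 [[236.3, 188.4], [236.3, 190.1], [234.0, 187.7], [234.0, 189.3], [232.2, 186.5], [232.3, 188.1]]
27 33 [[236.2, 187.5], [236.3, 189.1], [233.9, 186.7], [234.0, 188.3], [232.2, 185.5], [232.3, 187.2]]
27 36 [[236.2, 186.5], [236.2, 188.1], [233.9, 185.7], [234.0, 187.3], [232.1, 184.6], [232.2, 186.2]]
29 24 [[235.5, 190.6], [235.6, 192.2], [233.4, 189.8], [233.4, 191.4], [231.7, 188.6], [231.7, 190.3]]
29 27 [[235.5, 189.6], [235.6, 191.3], [233.3, 188.8], [233.4, 190.4], [231.6, 187.7], [231.7, 189.3]]
29 30 [[235.5, 188.7], [235.5, 190.3], [233.3, 187.8], [233.3, 189.5], [231.6, 186.7], [231.7, 188.3]]
29 33 [[235.4, 187.7], [235.5, 189.3], [233.2, 186.9], [233.3, 188.5], [231.5, 185.7], [231.6, 187.4]]
29 36 [[235.4, 186.7], [235.5, 188.3], [233.2, 185.9], [233.3, 187.5], [231.5, 184.8], [231.6, 1
[... 255 characters left out ...]
9  83 103 140 138 136 166 221 246 255 255 255 255]
 [ 79  62  62  77 140 145 167 183 217 242 255 255 251 242]
 [ 66  42  50  69 130 146 170 183 215 238 255 255 235 233]
 [ 63  46  49  56  82 134 163 175 207 229 255 255 255 255]
 [ 54  55  48  49  52  91 141 149 173 218 255 255 255 255]
 [ 54  53  59  56  44  46  62  77  74 164 227 216 246 251]
 [ 64  69  87  90  82  38  50  70  98 140 153 154 171 164]
 [ 84  84  80  93 135  88 114 140 163 163 176 168 182 159]
 [ 79 119 155 153 139 145 150 154 167 178 192 187 196 171]
 [152 200 238 227 138 153 147 150 152 148 173 184 181 172]
 [234 231 222 226 152 150 152 150 157 152 177 169 157 172]
 [231 224 189 210 202 150 153 150 156 154 193 176 155 201]]
```

Emit:
play_rows(
  steps=[
    [[0, -2.5, 0], 0],
    [[0, -3.6, 0], 0],
    [[0, -3.6, 0], 0],
    [[0, -3.6, 0], 0],
    [[0, -3.6, 0], 0],
  ],
)

```text
clock: 14.6
tcp_pos: [474.3, -37.0, 172.1]
eef_rot: [-0.001, 0.069, 0.998, -0.0]
ft_force: [1.4, -0.1, 0.1]
grip_width: 61.9
grasp_force: 0.0
```

Emit:
play_rows(
  steps=[
    [[0, -3.6, 0], 0],
    [[-0.5, -3.6, 0], 0],
    [[-0.8, -3.6, 0], 0],
    [[-0.8, -3.6, 0.5], 0],
    [[-0.8, -3, 1], 0],
  ],
)

```text
clock: 15.02
tcp_pos: [479.6, -214.6, 158.2]
eef_rot: [0.001, 0.07, 0.998, -0.0]
ft_force: [1.1, -0.2, -0.6]
grip_width: 61.9
grasp_force: 0.0
```

Emit:
play_rows(
  steps=[
    [[-0.8, -2, 1], 0],
    [[-0.6, -1.2, 0.9], 0],
    [[-0.3, 0, 0.6], 0],
    [[0, 0, 0], 0],
    [[0, 0, 0], 0],
  ],
)

```text
clock: 15.43
tcp_pos: [491.7, -245.0, 132.1]
eef_rot: [-0.001, 0.069, 0.998, 0.001]
ft_force: [0.6, -0.0, 0.6]
grip_width: 61.8
grasp_force: 0.0
```

Emit:
play_rows(
  steps=[
    [[0, 0, 0], 0],
  ],
)

```text
clock: 15.52
tcp_pos: [492.1, -244.9, 133.1]
eef_rot: [-0.0, 0.069, 0.998, 0.0]
ft_force: [-0.4, 0.6, 0.4]
grip_width: 61.9
grasp_force: 0.0
```

```bash
python3 - <<'E'
from h import *
go(492.9,-247.4,75.5)
E
```

```text
tcp [ 492.1 -244.9  133.1] cm [-0.12 -0.24  5.76] yaw -0.1382 qd 0.012 t 15.5167 f [-0.4  0.6  0.4]
```

Emit:
play_rows(
  steps=[
    [[-0.12, -0.24, 1.6], 0],
    [[0, 0, 1.6], 0],
    [[0, 0, 1.5], 0],
    [[0, 0, 1.1], 0],
    [[0, 0, 0], 0],
  ],
)

```text
clock: 15.93
tcp_pos: [491.9, -247.2, 73.2]
eef_rot: [-0.001, 0.069, 0.998, 0.001]
ft_force: [-0.6, -0.4, -0.4]
grip_width: 62.1
grasp_force: 0.0
```

Emit:
play_rows(
  steps=[
    [[0, 0, 0], 0],
    [[0, 0, 0], 0],
  ],
)

```text
clock: 16.1
tcp_pos: [493.4, -248.5, 75.9]
eef_rot: [0.001, 0.07, 0.998, -0.0]
ft_force: [-0.4, 0.1, 0.8]
grip_width: 61.8
grasp_force: 0.0
```

Emit:
play_rows(
  steps=[
    [[0, 0, 0], 0],
    [[0, 0, 0], 0],
    [[0, 0, 0], 0],
    [[0, 0, 0], 0],
    [[0, 0, 0], 0],
  ],
  fingers=-0.2,
)

```text
clock: 16.52
tcp_pos: [493.5, -248.9, 76.6]
eef_rot: [0.001, 0.07, 0.998, -0.0]
ft_force: [-1.3, 0.7, 7.1]
grip_width: 38.5
grasp_force: 59.3
```

Emit:
play_rows(
  steps=[
    [[0, 0, 0], 0],
  ],
)

```text
clock: 16.6
tcp_pos: [493.5, -248.9, 76.6]
eef_rot: [0.001, 0.07, 0.998, -0.0]
ft_force: [-2.5, 2.2, 6.7]
grip_width: 38.2
grasp_force: 59.3
```

Emit:
play_rows(
  steps=[
    [[0, 0, -1], 0],
    [[0, 0, -2], 0],
    [[0, 0, -3.5], 0],
    [[0, 0, -3.5], 0],
    [[0, 0, -1], 0],
  ],
)

```text
clock: 17.02
tcp_pos: [494.6, -249.6, 191.3]
eef_rot: [0.004, 0.07, 0.998, -0.002]
ft_force: [2.0, 0.5, 0.3]
grip_width: 38.0
grasp_force: 60.2
```

Emit:
play_rows(
  steps=[
    [[0, 0, 0], 0],
    [[0, 0, 0], 0],
  ],
)

```text
clock: 17.18
tcp_pos: [493.2, -248.9, 185.7]
eef_rot: [0.001, 0.07, 0.998, -0.0]
ft_force: [-0.7, 0.3, -0.5]
grip_width: 38.1
grasp_force: 60.2
```

```bash
python3 - <<'E'
from h import *
go(498.4,131,185)
print([(c.round(1),s[4]) for c,s in blobs(optics.read_camera("scene"))])
E
```

```text
tcp [ 493.2 -248.9  185.7] cm [ 4.78 37.69  0.04] yaw -0.1399 qd 0.046 t 17.1833 f [-0.7  0.3 -0.5]
[(array([242.6, 188. ]), np.int32(148)), (array([277.3, 219. ]), np.int32(148)), (array([351.9, 221.3]), np.int32(176)), (array([404.5, 223.3]), np.int32(88)), (array([230.6, 265.1]), np.int32(590))]
```

Emit:
play_rows(
  steps=[
    [[0.6, 2.5, 0], 0],
    [[0.8, 3.6, 0], 0],
    [[0.9, 3.6, 0], 0],
    [[0.9, 3.6, 0], 0],
    [[0.8, 3.6, 0], 0],
  ],
)

```text
clock: 17.65
tcp_pos: [475.2, -74.2, 182.8]
eef_rot: [-0.002, 0.07, 0.998, 0.0]
ft_force: [0.5, -0.2, -0.4]
grip_width: 37.8
grasp_force: 60.3
```

Emit:
play_rows(
  steps=[
    [[0.6, 3.6, 0], 0],
    [[0.2, 3.6, 0], 0],
    [[0, 3.6, 0], 0],
    [[0, 3.6, 0], 0],
    [[0, 3, 0], 0],
  ],
)

```text
clock: 18.07
tcp_pos: [492.1, 99.8, 183.0]
eef_rot: [-0.002, 0.069, 0.998, -0.0]
ft_force: [0.2, -1.6, -0.9]
grip_width: 38.3
grasp_force: 60.3
```

Emit:
play_rows(
  steps=[
    [[0, 2.2, 0], 0],
    [[0, 1.2, 0], 0],
    [[0, 0, 0], 0],
    [[0, 0, 0], 0],
    [[0, 0, 0], 0],
  ],
)

```text
clock: 18.48
tcp_pos: [497.4, 130.4, 184.1]
eef_rot: [-0.001, 0.07, 0.998, -0.001]
ft_force: [-0.3, 1.0, 0.1]
grip_width: 38.1
grasp_force: 60.3
```

Emit:
play_rows(
  steps=[
    [[0, 0, 0], 0],
  ],
)

```text
clock: 18.57
tcp_pos: [497.7, 130.1, 184.5]
eef_rot: [-0.0, 0.071, 0.998, -0.0]
ft_force: [0.0, -0.1, -0.3]
grip_width: 38.5
grasp_force: 60.3
```

```bash
python3 - <<'E'
from h import *
go(498.4,130.7,114)
E
```

```text
tcp [497.7 130.1 184.5] cm [-0.07  0.07  7.05] yaw -0.1414 qd 0.007 t 18.5667 f [ 0.  -0.1 -0.3]
```

Emit:
play_rows(
  steps=[
    [[-0.05, 0.05, 1.2], 0],
    [[0, 0, 1.2], 0],
    [[0, 0, 1], 0],
    [[0, 0, 0.8], 0],
    [[0, 0, 0.6], 0],
  ],
)

```text
clock: 18.98
tcp_pos: [498.2, 131.0, 136.0]
eef_rot: [-0.0, 0.07, 0.998, -0.0]
ft_force: [-0.8, -0.3, -0.4]
grip_width: 38.6
grasp_force: 60.3
```

Emit:
play_rows(
  steps=[
    [[0, 0, 0.6], 0],
    [[0, 0, 0.6], 0],
    [[0, 0, 0.6], 0],
    [[0, 0, 0.4], 0],
    [[0, 0, 0], 0],
  ],
)

```text
clock: 19.4
tcp_pos: [498.1, 131.7, 114.0]
eef_rot: [-0.001, 0.07, 0.998, -0.0]
ft_force: [0.1, 0.3, -0.5]
grip_width: 38.3
grasp_force: 60.3
```

Emit:
play_rows(
  steps=[
    [[0, 0, 0], 0],
    [[0, 0, 0], 0],
    [[0, 0, 0], 0],
  ],
)

```text
clock: 19.65
tcp_pos: [498.7, 131.9, 115.3]
eef_rot: [0.0, 0.07, 0.998, 0.0]
ft_force: [0.3, -0.0, -0.2]
grip_width: 38.2
grasp_force: 60.3
```

Emit:
play_rows(
  steps=[
    [[0, 0, 0.22], 0],
    [[0, 0, 0], 0],
    [[0, 0, 0], 0],
  ],
)

```text
clock: 19.9
tcp_pos: [498.5, 131.8, 112.7]
eef_rot: [0.0, 0.07, 0.998, 0.0]
ft_force: [0.1, 0.3, -0.5]
grip_width: 38.1
grasp_force: 60.3
```

Emit:
play_rows(
  steps=[
    [[0, 0, 0], 0],
    [[0, 0, 0], 0],
    [[0, 0, 0], 0],
    [[0, 0, 0], 0],
  ],
  fingers=0.45,
)

```text
clock: 20.23
tcp_pos: [498.5, 131.8, 112.7]
eef_rot: [0.0, 0.07, 0.998, 0.0]
ft_force: [-0.2, -0.1, -0.8]
grip_width: 61.8
grasp_force: 0.0
```

Emit:
play_rows(
  steps=[
    [[0, 0, -0.8], 0],
    [[0, 0, -1.5], 0],
    [[0, 0, -2.5], 0],
    [[0, 0, -3.2], 0],
    [[0, 0, -2], 0],
  ],
)

```text
clock: 20.65
tcp_pos: [498.8, 131.9, 216.0]
eef_rot: [0.001, 0.07, 0.998, 0.0]
ft_force: [-0.6, -0.4, 0.5]
grip_width: 61.7
grasp_force: 0.0
```

Emit:
play_rows(
  steps=[
    [[0, 0, 0], 0],
    [[0, 0, 0], 0],
    [[0, 0, 0], 0],
    [[0, 0, 0], 0],
  ],
)

```text
clock: 20.98
tcp_pos: [497.9, 131.6, 211.5]
eef_rot: [-0.001, 0.07, 0.998, -0.0]
ft_force: [-0.3, 0.5, -0.7]
grip_width: 62.3
grasp_force: 0.0
```

```bash
python3 - <<'E'
from h import *
go(498,130,200)
im=optics.read_camera("scene")
cv2.imwrite("pics/p3.png",cv2.resize(im[150:225,200:300,::-1],(800,600),interpolation=cv2.INTER_CUBIC))
E
```

```text
tcp [497.9 131.6 211.5] cm [-0.04 -0.16  1.15] yaw -0.1398 qd 0.006 t 20.9833 f [-0.3  0.5 -0.7]
```

View pics/p3.png

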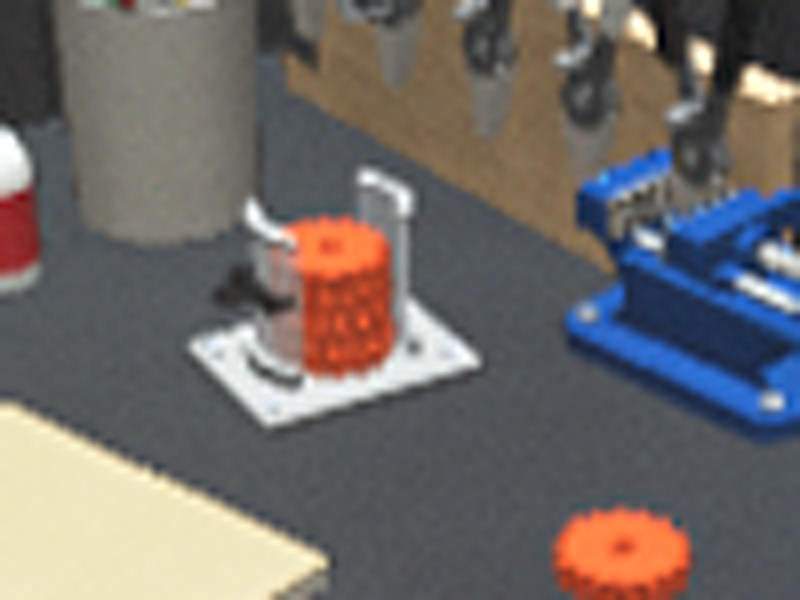

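The picture shows four gears lying flat in the tube. The top face, centred near (330,245) in the crop, is just above the clip's upper edge, and the spare gear at (622,550) has not moved.

```bash
python3 -c "
from rig import job
print(job.close_job())"
```

```text
the job is handed in; nothing more can be done
None
```

I stacked three gears flat on the one already in the magazine, so the top should be about 4–6 mm above the clip's upper edge, and handed the job in at about 21 s; the fourth loose gear was not touched, and no result came back.

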